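# Hold a plinth home in the drilling jig

## Task

Take the rectangular wooden plinth from the paper folder, set it flat on the bed of the drilling jig and slide it endwise between the guides and under the steel bridge until its end is fully home against the metal fence. Then hold it ready for drilling with one diagonal push, firmly against the fence and firmly down on the bed at once: finish while still pushing, without letting go, and leave the things that stand beside the plinth and the jig where they are.

Things in the scene. Friction and masses are not known exactly. Their poses are not given: they have to be found in the camera images.
- plinth: rectangular light-wood plinth blank, 120 mm long (its x) x 58 mm wide (its y) x 24 mm high, a thin dark line round it and a dark 32 mm disc mark in the middle of its top; about 0.11 kg; it lies flat, long side very roughly along world x (within 45 degrees), on the folder. Origin at the centre of its underside. Its two ends are alike: either may go in first
- folder: flat cardboard folder with paper on it, 320 mm (x) x 240 mm (y), 4 mm thick, fixed to the bench on one side of the robot (the jig is on the other); origin at the centre of its underside, on the bench at z = 0
- jig: drilling jig, fixed to the bench: a base board 260 mm (x) x 140 mm (y) x 8 mm carrying bed, guides, bridge and fence. Origin at the centre of the base board's underside, z = 0. Its x axis is the direction in which the plinth slides in, pointing away from the robot (within 20 degrees of world x); y is to the left. All parts are centred on y = 0
- bed: smooth flat white bed of the jig, 240 mm (x) x 110 mm (y), 8 mm thick, on the base board; its top is 16 mm above the bench. Origin at the centre of its underside, same axes as the jig. It is not slippery (friction 0.5 to 0.7): pressing down, part of a forward push is taken by the bed before any reaches the fence. In front of the guides (jig x -120 to +33 mm) it is open from above
- fence: aluminium fence across the far end of the channel, 108 mm wide, 34 mm high, 18 mm thick. Origin on its working face (the face towards the robot), in the middle, at the height of the bed's top; x points into the fence (the jig's x, 95 mm from the jig's origin), z up. A fully home plinth has its origin at fence x = -60, y = 0, z = 0 mm
- guides: two dark wooden guides on the bed, forming a channel 61 mm wide (1.5 mm free each side of the plinth), 27 mm high above the bed, straight from fence x = 0 back to -50 mm, then a mouth flared outwards to about 70 mm wide, ending at about -62 mm. Origin on the bed's top straight above the jig's origin, same axes
- bridge (a point): centre of the underside of the steel bridge that lies across the guides from fence x = -46 to -14 mm, underside 27 mm and top 33 mm above the bed (a 7 mm brass drill bush stands on it). The plinth has 3 mm free under it and can only be slid in from the robot's side; the gap between bridge and fence shows the plinth's end
- round_plinth: round wooden plinth blank, 52 mm across, 18 mm high, lying on the folder; a bystander; origin at the centre of its underside
- bird: small carved ivory-nut bird on a dark husk foot, 42 mm across, 42 mm high, standing on the folder; a bystander; origin under its foot
- turtle: small carved turtle, 55 mm long, 23 mm high, standing on the bench just left (+y of the jig's frame) of the drilling jig; a bystander; origin at the centre of its underside
There are look-alikes about, which are no part of the job. What is meant by the plinth is not blue, pink or yellow, and is the smaller of those in its own colour.

How it is judged:
By the outcome, as a careful person would: the job done as asked, in the order asked, and still so for the second after the job is handed in, while the arm keeps its last pose, push and grip.
It also fails if it takes over 54 s, if anything falls off the work surface, if the arm or the gripper's body presses on something with over 40 N, if the wrist force passes 120 N, or if a joint passes its speed limit or range.

## Robot

A 6-joint arm with a two-finger parallel gripper is mounted at the origin on the work surface. World frame = base frame: x ahead of the robot, y to its left, z up, the work surface at z = 0. Lengths are in mm, angles in rad, forces in N, time in s.
With the tool pointing down it reaches from about 300 to 775 mm from the base axis. Payload 14.6 kg.
Tool frame: the origin (TCP) lies at the very end of the fingers, on their centre line; the grasp point (between the pads) lies 19 mm behind it; z points along the fingers, y is the direction in which the jaws open and shut (so a half turn about z gives the same grasp; the last joint's range is limited). The gripper opens to 85 mm and grips with 20 to 120 N. Pads are 22 mm wide; open, the fingers measure 114 mm over their backs; the gripper's body (76 mm by 85 mm) begins 54 mm behind the grasp point. The pads swing forward as they close: fully open they stand 13 mm farther back than shut.
Start: joints at [-1.335, 0.3, 1.521, -0, 1.321, -0.067], TCP at [164, -524.97, 199.281] pointing down, gripper open.
Joint ranges: [-3.03, 3.03], [-0.79, 2.21], [0.23, 2.52], [-1.04, 4.18], [0, 3.07], [-2.55, 2.55]. Speed limits (rad/s): [2.22, 2.22, 2.57, 3.14, 3.14, 3.14].

## Interface

Orientations are given as a unit quaternion [w, x, y, z].
In Python, from bench import get_obs, camera, sign_off gives the robot as it stands.
- The arm moves only by the tool arm_command, never from a script. Its argument "rows" is text: rows parted by semicolons, each of 6 numbers parted by spaces: the shift along the world's x, y, z in cm, then the turn, a rotation vector about the world's x, y, z in rad. In form: x y z ax ay az; .... A call has exactly 10 rows; each row is the pose to reach, as a shift and turn from the pose commanded when the call began; what a row does not reach only later rows make up. A row lasts 1/8 s, in which the tool goes at most 62.5 mm and 10.7 degrees, less where a joint would pass 70% of its speed; a pose out of reach is approached as far as the arm can. A call with a gripper value outside its range is refused whole. "fingers" is the closure, from -1 (fully open) to 1 (shut), set as the call begins (left out, the last holds). The fingers move at their own pace and stop on an object; "squeeze" is the grip in N (left out, the last holds). Time passes only in rows, so rows that repeat a pose let the fingers close, or fill a call up. It gives the time, the measured TCP pose, the force and the opening at its end, in the units of the state.
- get_obs(): the state, without advancing time (a new reading comes with each control period).
- camera(name): name is "scene" or "top"; returns a dict with "frame" (384x512x3 uint8, blue, green, red), "z_map" (384x512 float32, mm along the optical axis (not along the pixel's ray), 0 where there is no reading), "fx", "fy", "cx", "cy" (pixels), "pose" (4x4, takes a point from camera to world coordinates). Camera axes: x right, y down, z forward; pixel columns grow to the right and rows downward; lengths in mm; the calibration is good to about 2 mm. A picture is of the moment at which its call begins.
- sign_off(): hands the job in, once; it reports no verdict.
The state is a dict: "clock": time; "joints": joint angles; "joint_vel": joint speeds; "joint_efforts": joint torques, N m; "tool_pos": TCP position; "orientation": TCP orientation; "contact_force": force on the tool from outside, world axes, zero at the start; "wrist_torque": the same for the moment, N m; "finger_gap": finger opening in mm.
Only numpy, scipy, OpenCV 4.12 (cv2) and the standard library are available. Lean on these libraries where they do the work, as an engineer would, in place of code of your own. Each camera call takes 0.05 s, during which the arm holds its last target. There are 200 camera calls.

## Working session

There is one attempt and no reset: what is moved stays moved. The work goes in short steps, Python scripts to look and compute and a tool call to move; the robot and the scene stay as the last step left them, time stands still between calls to the robot, and variables do not carry over. Pictures are saved under pics/ and viewed, about 8 in all and at most 12, crops included, and the job is handed in when it is done.

Besides the shell and the picture viewer there is one more tool, called as name(argument=value, ...) on one line, values as JSON. arm_command: Moves the arm, as the interface text tells. Its arguments: {"type":"object","properties":{"rows":{"type":"string"},"fingers":{"type":"number"},"squeeze":{"type":"number"}},"required":["rows"]}

```bash
ls; mkdir -p pics
cat > h.py <<'E'
import numpy as np, cv2
from bench import get_obs, camera, sign_off
def ray(c,u,v,z):
    d=c["pose"][:3,:3]@np.array([(u-c["cx"])/c["fx"],(v-c["cy"])/c["fy"],1]); o=c["pose"][:3,3]
    return o+d*(z-o[2])/d[2]
def proj(c,p):
    P=np.linalg.inv(c["pose"]); q=P[:3,:3]@np.asarray(p,float)+P[:3,3]
    return c["fx"]*q[0]/q[2]+c["cx"], c["fy"]*q[1]/q[2]+c["cy"]
def cloud(c):
    z=c["z_map"]; v,u=np.indices(z.shape)
    p=np.stack([(u-c["cx"])/c["fx"]*z,(v-c["cy"])/c["fy"]*z,z],-1)
    return p@c["pose"][:3,:3].T+c["pose"][:3,3]
E
python3 - <<'E'
from h import *
t=camera("top"); s=camera("scene")
cv2.imwrite("pics/a.png",cv2.resize(t["frame"],(800,600),interpolation=cv2.INTER_CUBIC)); cv2.imwrite("pics/b.png",s["frame"])
for c in(t,s): print(c["pose"].round(2),c["fx"],c["cx"],c["cy"])
np.save("t.npy",t,allow_pickle=True)
print(get_obs())
E
```

```text
pics
[[ 2.00000e-02 -1.00000e+00  7.00000e-02  4.13490e+02]
 [-1.00000e+00 -2.00000e-02 -1.00000e-02  1.96220e+02]
 [ 1.00000e-02 -7.00000e-02 -1.00000e+00  1.10876e+03]
 [ 0.00000e+00  0.00000e+00  0.00000e+00  1.00000e+00]] 388.99939432596085 256.74635112744 197.69434398215802
[[-7.80000e-01  3.50000e-01 -5.20000e-01  1.02641e+03]
 [ 6.30000e-01  4.50000e-01 -6.40000e-01  8.92680e+02]
 [ 1.00000e-02 -8.20000e-01 -5.70000e-01  7.01990e+02]
 [ 0.00000e+00  0.00000e+00  0.00000e+00  1.00000e+00]] 408.92693926075555 255.06317069850903 193.13898032934182
{'clock': 0.1, 'joints': array([-1.33461740e+00,  3.00430730e-01,  1.52151570e+00, -2.94992613e-07,
        1.32072091e+00, -6.65664365e-02]), 'joint_vel': array([ 1.09545423e-05, -1.11102895e-03, -2.16306852e-03,  1.12568704e-03,
        1.24126915e-03,  8.84801403e-04]), 'joint_efforts': array([ 8.38485880e-05, -5.44380069e+01, -3.62370014e+01, -9.61625847e-05,
        3.02507513e-03, -2.53094902e-05]), 'tool_pos': array([ 163.93476421, -524.74130912,  198.77114047]), 'orientation': array([-5.35402546e-04,  9.88564867e-01,  1.50795274e-01, -4.56580515e-05]), 'contact_force': array([-0.2720225 , -0.0024958 , -0.22718515]), 'wrist_torque': array([-0.06391803,  0.02733741, -0.01779569]), 'finger_gap': 85.49384297164104}
```

View pics/a.png

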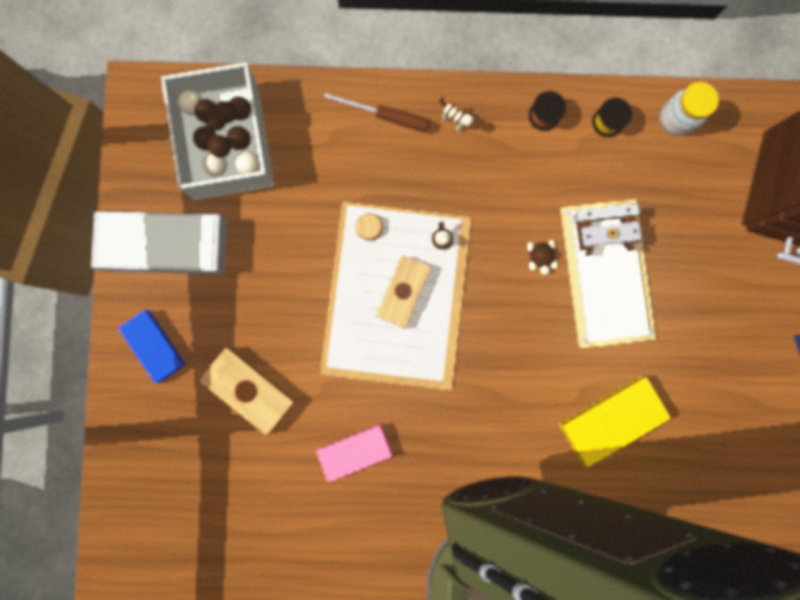

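View pics/b.png

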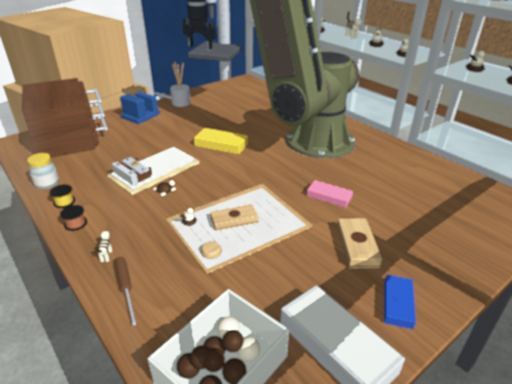

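The top view shows the folder (325–470, 205–388 in the 800-px picture) with the plinth on it at (404,291), the round blank at (369,227) and the bird at (442,237). The jig is at about (608,272) with its bridge at (612,233), and the turtle is at (543,255). The larger blank at (247,390) is the look-alike.

```bash
python3 - <<'E'
from h import *
t=np.load("t.npy",allow_pickle=True).item()
f=t["frame"]; hsv=cv2.cvtColor(f,cv2.COLOR_BGR2HSV); P=cloud(t); k=.64
def sub(m,x0,y0,x1,y1):
    o=np.zeros_like(m); x0,y0,x1,y1=[int(a*k) for a in(x0,y0,x1,y1)]; o[y0:y1,x0:x1]=m[y0:y1,x0:x1]; return o
# plinth: saturated within inner folder
def rect(m,z,name):
    m=cv2.morphologyEx(m,cv2.MORPH_CLOSE,np.ones((5,5)))
    cs=max(cv2.findContours(m,0,cv2.CHAIN_APPROX_NONE)[0],key=cv2.contourArea)
    w=np.array([ray(t,u,v,z)[:2] for u,v in cs[:,0]],np.float32)
    r=cv2.minAreaRect(w); print(name,r, cv2.boxPoints(r).round(1).tolist())
    return cs
bright=((hsv[...,1]>70)&(hsv[...,2]>130)).astype(np.uint8)
rect(sub(bright,350,250,440,340),28,"plinth z28")
pz=P[...,2]; m=((pz>18)&(pz<45)).astype(np.uint8); rect(sub(m,350,250,440,340),28,"plinth depth")
rect(sub(((pz>8)&(pz<45)).astype(np.uint8),350,205,400,248),22,"round")
rect(sub(((pz>8)&(pz<65)).astype(np.uint8),420,205,465,255),30,"bird")
rect(sub(((pz>6)&(pz<45)).astype(np.uint8),515,230,562,280),12,"turtle")
wh=((hsv[...,1]<60)&(hsv[...,2]>150)).astype(np.uint8)
rect(sub(wh,565,250,660,350),16,"bed open")
rect(sub((pz>4).astype(np.uint8)*(pz<80).astype(np.uint8),557,190,665,355),8,"jig")
rect(sub(((pz>30)&(pz<70)).astype(np.uint8),565,195,655,260),46,"bridge+fence")
E
python3 - <<'E'
import cv2
f=cv2.imread("pics/a.png")
import numpy as np
t=np.load("t.npy",allow_pickle=True).item()["frame"]
a=cv2.resize(t[120:225,350:425],(430,600),interpolation=cv2.INTER_CUBIC)
b=cv2.resize(t[145:215,230:285],(370,470),interpolation=cv2.INTER_CUBIC)
o=np.zeros((600,800,3),np.uint8);o[:,:430]=a;o[:470,430:]=b;cv2.imwrite("pics/c.png",o)
E
```

```text
plinth z28 ((523.3192749023438, 180.61866760253906), (56.56022262573242, 119.27105712890625), 68.80107116699219) [[457.5, 175.8000030517578], [568.7000122070312, 132.6999969482422], [589.0999755859375, 185.39999389648438], [477.8999938964844, 228.5]]
plinth depth ((523.7703857421875, 182.5323028564453), (57.819889068603516, 119.99928283691406), 68.81065368652344) [[457.3999938964844, 177.3000030517578], [569.2999877929688, 133.89999389648438], [590.2000122070312, 187.8000030517578], [478.29998779296875, 231.1999969482422]]
round ((642.9080200195312, 248.4558563232422), (71.60111999511719, 56.419708251953125), 1.6849027872085571) [[606.2999877929688, 275.6000061035156], [608.0, 219.1999969482422], [679.5, 221.3000030517578], [677.9000244140625, 277.70001220703125]]
bird ((625.1802978515625, 114.19026947021484), (61.38001251220703, 53.417259216308594), 87.36380767822266) [[597.0999755859375, 84.80000305175781], [650.4000244140625, 82.30000305175781], [653.2999877929688, 143.60000610351562], [599.9000244140625, 146.10000610351562]]
turtle ((590.0614013671875, -70.59561157226562), (60.76
[... 250 characters left out ...]
21972656), (168.2357940673828, 128.73590087890625), 4.49342679977417) [[438.79998779296875, -143.0], [448.8999938964844, -271.29998779296875], [616.5999755859375, -258.1000061035156], [606.5, -129.8000030517578]]
jig ((570.0703125, -196.78955078125), (285.8003234863281, 176.02650451660156), 5.654425144195557) [[419.20001220703125, -123.30000305175781], [436.5, -298.5], [720.9000244140625, -270.29998779296875], [703.5999755859375, -95.0999984741211]]
bridge+fence ((641.4259033203125, -181.1808624267578), (80.51568603515625, 113.47258758544922), 7.8340277671813965) [[593.7999877929688, -130.5], [609.2999877929688, -242.89999389648438], [689.0, -231.89999389648438], [673.5999755859375, -119.5]]
```

View pics/c.png

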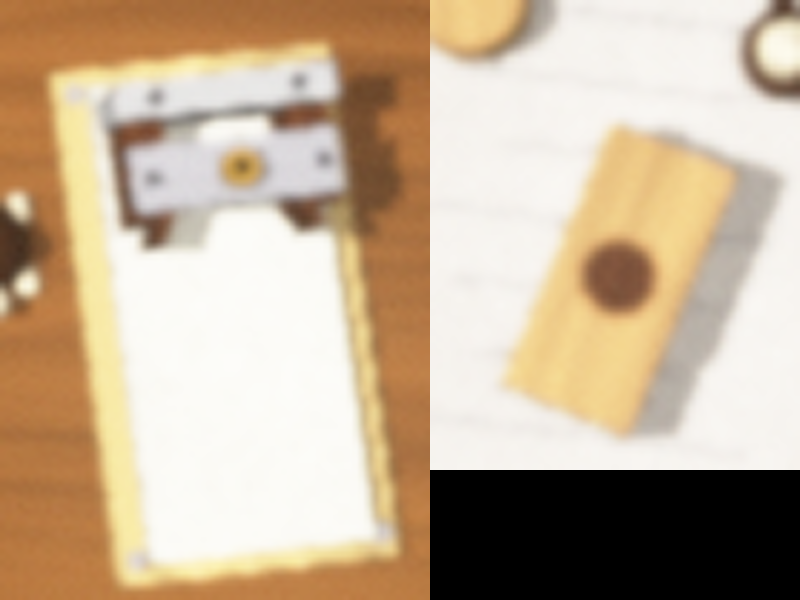

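Run:
```python
from h import *
t=np.load("t.npy",allow_pickle=True).item()
def w(a,b,z): return ray(t,350+(a+.5)/430*75-.5,120+(b+.5)/600*105-.5,z)[:2].round(1)
for n,a,b,z in [("bush",243,167,53),("bridge nL",138,215,49),("nR",347,193,49),("fL",125,148,49),("fR",333,125,49),("fence nL",112,123,50),("fence nR",342,95,50),("fence fL",105,92,50),("fence fR",335,62,50),("bedL",147,563,16),("bedR",388,540,16),("baseBL",122,585,8),("baseBR",397,553,8),("baseTL",52,75,8),("baseTR",328,45,8)]: print(n,w(a,b,z))
# fit bridge/fence angles with HSV line: left bed edge
P=cloud(t)
f=t["frame"];hsv=cv2.cvtColor(f,cv2.COLOR_BGR2HSV)
wh=((hsv[...,1]<40)&(hsv[...,2]>200))
L=[];R=[]
for v in range(166,214):
    u=np.where(wh[v,360:425])[0]+360
    if len(u): L.append(ray(t,u[0]-.5,v,16)[:2]);R.append(ray(t,u[-1]+.5,v,16)[:2])
for q in(L,R):
    q=np.array(q,np.float32); l=cv2.fitLine(q,cv2.DIST_HUBER,0,.01,.01).ravel(); print(l, np.degrees(np.arctan2(l[1],l[0])))
for n,y,x in(("bridge",149,385),):print(P[y-1:y+2,x-1:x+2,2])
```

```text
bush [ 633.  -186.1]
bridge nL [ 609.  -136.7]
nR [ 622.4 -237.9]
fL [ 641.6 -130.3]
fR [ 655.6 -231.3]
fence nL [ 653.5 -123.6]
fence nR [ 670.2 -235.3]
fence fL [ 668.6 -120.2]
fence fR [ 686.4 -232. ]
bedL [ 441.8 -151.9]
bedR [ 456. -271.]
baseBL [ 430.8 -142. ]
baseBR [ 450.  -278.9]
baseTL [ 686.7 -106. ]
baseTR [ 705.9 -245.5]
[ 9.9081057e-01  1.3525686e-01  5.2192407e+02 -1.4213202e+02] 7.773473
[ 9.8984569e-01  1.4214626e-01  5.2788354e+02 -2.5540027e+02] 8.17206
[[44.80994523 47.24019706 47.13287765]
 [46.86963472 51.46004394 51.45584879]
 [46.47598758 48.57879819 48.81282106]]
```

arm_command(rows="32.9 71.8 -8 0 0 -0.672;32.9 71.8 -8 0 0 -0.672;32.9 71.8 -8 0 0 -0.672;32.9 71.8 -8 0 0 -0.672;32.9 71.8 -8 0 0 -0.672;32.9 71.8 -8 0 0 -0.672;32.9 71.8 -8 0 0 -0.672;32.9 71.8 -8 0 0 -0.672;32.9 71.8 -8 0 0 -0.672;32.9 71.8 -8 0 0 -0.672", fingers=-1, squeeze=60)

```text
clock: 1.35
tool_pos: [421.5, 37.8, 136.7]
orientation: [-0.0, 0.983, -0.183, 0.0]
contact_force: [0.7, -1.3, 0.1]
finger_gap: 85.3
```

arm_command(rows="7 15.3 -3.6 0 0 0;7 15.3 -3.6 0 0 0;7 15.3 -3.6 0 0 0;7 15.3 -3.6 0 0 0;7 15.3 -5.6 0 0 0;7 15.3 -5.6 0 0 0;7 15.3 -5.6 0 0 0;7 15.3 -5.6 0 0 0;7 15.3 -5.6 0 0 0;7 15.3 -5.6 0 0 0")

```text
clock: 2.6
tool_pos: [491.1, 188.7, 81.1]
orientation: [-0.0, 0.983, -0.184, 0.0]
contact_force: [0.1, -0.3, -0.1]
finger_gap: 85.4
```

Run:
```python
from h import *
s=camera("scene");t=camera("top")
a=cv2.resize(s["frame"][150:280,150:330],(554,400)); b=t["frame"][120:270,200:310];b=cv2.resize(b,(293,400))[:, :240]
cv2.imwrite("pics/d.png",np.hstack([a,b]));o=get_obs();print(o["tool_pos"],o["orientation"],o["contact_force"])
```

```text
[491.04238851 188.70765112  80.93677055] [-3.84979735e-05  9.83012376e-01 -1.83539269e-01  6.02890014e-05] [ 0.09689836 -0.59318009  0.02335922]
```

View pics/d.png

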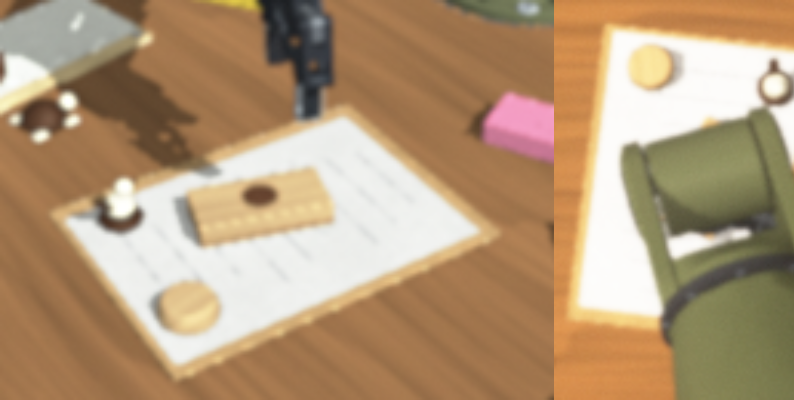

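arm_command(rows="0.15 0.45 -2 0 0 0;0.15 0.45 -4 0 0 0;0.15 0.45 -5.5 0 0 0;0.15 0.45 -6.5 0 0 0;0.15 0.45 -7 0 0 0;0.15 0.45 -7.2 0 0 0;0.15 0.45 -7.2 0 0 0;0.15 0.45 -7.2 0 0 0;0.15 0.45 -7.2 0 0 0;0.15 0.45 -7.2 0 0 0")

```text
clock: 3.95
tool_pos: [492.6, 193.2, 9.0]
orientation: [-0.0, 0.983, -0.184, 0.0]
contact_force: [-0.0, -0.4, 0.2]
finger_gap: 85.6
```

arm_command(rows="0 0 0 0 0 0;0 0 0 0 0 0;0 0 0 0 0 0;0 0 0 0 0 0;0 0 0 0 0 0;0 0 0 0 0 0;0 0 0 0 0 0;0 0 0 0 0 0;0 0 0 0 0 0;0 0 0 0 0 0", fingers=1, squeeze=60)

```text
clock: 5.2
tool_pos: [492.5, 193.2, 8.8]
orientation: [-0.0, 0.983, -0.184, 0.0]
contact_force: [-0.0, 0.3, -0.0]
finger_gap: -0.1
```

Run:
```python
from h import *
s=camera("scene")
cv2.imwrite("pics/e.png",cv2.resize(s["frame"][150:270,160:320],(640,480),interpolation=cv2.INTER_CUBIC));o=get_obs();print(o["tool_pos"],proj(s,o["tool_pos"]),proj(s,[523.5,181.5,28]))
np.save("s.npy",s,allow_pickle=True)
```

```text
[492.53242235 193.19156442   8.85001557] (np.float64(244.96223592730294), np.float64(216.25494721728884)) (np.float64(233.12653816302964), np.float64(212.9493342582592))
```

View pics/e.png

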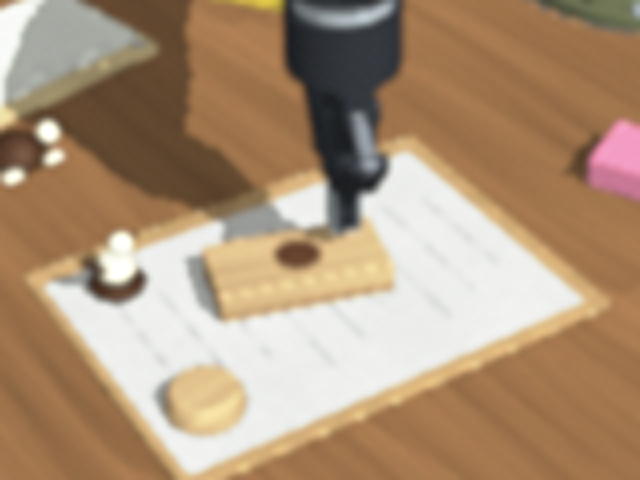

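Run:
```python
from h import *
s=np.load("s.npy",allow_pickle=True).item(); P=cloud(s); h=cv2.cvtColor(s["frame"],cv2.COLOR_BGR2HSV)
for v in range(180,216,2):
  print(v,[(u,P[v,u].round(0).astype(int).tolist(),h[v,u].tolist()) for u in(242,245,248)])
for z in(8.8,20,28,35,40): print(z,proj(s,[492.5,193.2,z]))
o=get_obs(); print(o["joints"])
```

```text
180 [(242, [513, 209, 144], [103, 45, 40]), (245, [512, 221, 149], [108, 34, 38]), (248, [509, 229, 152], [105, 26, 119])]
182 [(242, [511, 207, 136], [103, 46, 39]), (245, [512, 220, 143], [102, 36, 35]), (248, [512, 232, 149], [105, 23, 109])]
184 [(242, [511, 207, 130], [107, 45, 40]), (245, [510, 218, 135], [105, 31, 33]), (248, [510, 230, 141], [107, 25, 91])]
186 [(242, [510, 205, 122], [107, 47, 38]), (245, [508, 215, 127], [114, 36, 35]), (248, [504, 222, 129], [103, 25, 70])]
188 [(242, [510, 204, 116], [103, 45, 40]), (245, [504, 210, 116], [105, 44, 46]), (248, [494, 209, 111], [105, 24, 63])]
190 [(242, [511, 206, 110], [107, 57, 40]), (245, [501, 206, 107], [107, 40, 57]), (248, [520, 243, 135], [105, 38, 68])]
192 [(242, [504, 197, 97], [113, 28, 37]), (245, [489, 189, 86], [107, 43, 42]), (248, [522, 245, 131], [108, 39, 65])]
194 [(242, [503, 195, 89], [16, 49, 67]), (245, [514, 222, 109], [105, 45, 34]), (248, [521, 244, 124], [105, 39, 39])]
196 [(242, [507, 200, 87], [30, 5, 100]), (245, [513, 221, 102], [105, 31, 33]), (248, [518, 240, 114], [108, 38, 34])]
198 [(
[... 796 characters left out ...]
85, 197, 29], [19, 94, 228])]
212 [(242, [503, 194, 29], [19, 94, 228]), (245, [495, 196, 26], [19, 94, 228]), (248, [489, 202, 27], [19, 94, 229])]
214 [(242, [1026, 893, 702], [19, 94, 229]), (245, [502, 206, 29], [19, 94, 228]), (248, [494, 209, 27], [19, 94, 226])]
8.8 (np.float64(244.97363039075623), np.float64(216.26629285149258))
20 (np.float64(244.94734071037135), np.float64(213.0248428224823))
28 (np.float64(244.92837560196816), np.float64(210.6864936952295))
35 (np.float64(244.91165172149852), np.float64(208.62448221240186))
40 (np.float64(244.8996313727509), np.float64(207.14240410318595))
[3.04562102e-01 4.94736016e-01 1.74279628e+00 1.00468942e-05
 9.03999010e-01 2.24455845e+00]
```

The fingers shut above the plinth: in the picture their tips end at about (343,230), just over its top, and the plinth has not moved. The tips are therefore higher than the reported TCP. I'll open, go lower in steps and check by eye.

arm_command(rows="0 0 0 0 0 0;0 0 0 0 0 0;0 0 0 0 0 0;0 0 0 0 0 0;0 0 0 0 0 0;0 0 0 0 0 0;0 0 -0.5 0 0 0;0 0 -1 0 0 0;0 0 -1.4 0 0 0;0 0 -1.4 0 0 0", fingers=-1)

```text
clock: 6.5
tool_pos: [492.3, 193.1, -5.6]
orientation: [0.0, 0.983, -0.184, -0.0]
contact_force: [-0.0, 0.1, 0.3]
finger_gap: 85.6
```

Run:
```python
from h import *
s=camera("scene")
cv2.imwrite("pics/f.png",cv2.resize(s["frame"][150:240,200:290],(600,600),interpolation=cv2.INTER_CUBIC));o=get_obs();print(o["tool_pos"],o["contact_force"],o["finger_gap"])
```

```text
[492.44575718 193.15862042  -5.33368229] [-0.6349281   0.92133824 -0.20612652] 85.58498295275764
```

View pics/f.png

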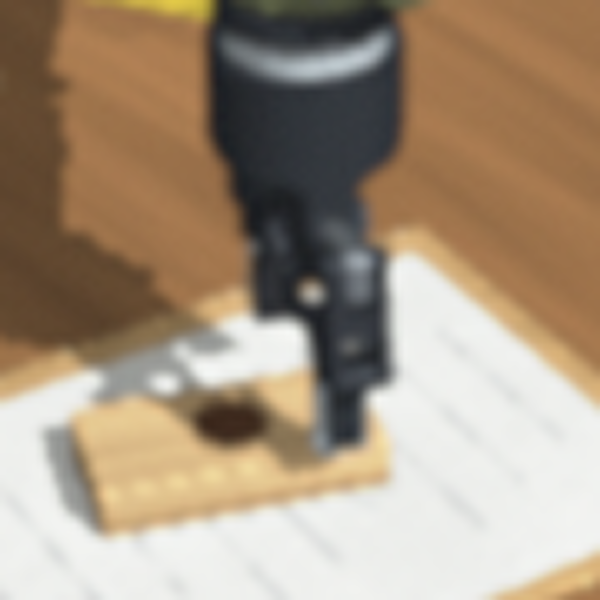

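Run:
```python
from h import *
s=np.load("s.npy",allow_pickle=True).item()
for z in(8,20,30,40): print(z,proj(s,[508,233,z]),proj(s,[511,242,z]))
```

```text
8 (np.float64(249.51123720062668), np.float64(226.04581881248677)) (np.float64(250.72616902875296), np.float64(228.2106662204206))
20 (np.float64(249.51115715558257), np.float64(222.52796723155282)) (np.float64(250.73389438233193), np.float64(224.6828416631928))
30 (np.float64(249.51108966678436), np.float64(219.5619425615637)) (np.float64(250.7404084170887), np.float64(221.70817240739856))
40 (np.float64(249.51102145244937), np.float64(216.5640317123226)) (np.float64(250.74699296138618), np.float64(218.70130458791323))
```

Near fingertip at (340,450), which works out to z ≈ 38, so the real heights are about 30 mm above the reported ones. I'll go down another 20 mm and grip.

arm_command(rows="0 0 -0.8 0 0 0;0 0 -1.4 0 0 0;0 0 -1.8 0 0 0;0 0 -2 0 0 0;0 0 -2 0 0 0;0 0 -2 0 0 0;0 0 -2 0 0 0;0 0 -2 0 0 0;0 0 -2 0 0 0;0 0 -2 0 0 0")

```text
clock: 7.8
tool_pos: [492.5, 193.2, -25.1]
orientation: [-0.0, 0.983, -0.184, -0.0]
contact_force: [-0.4, -0.0, -0.4]
finger_gap: 85.6
```

arm_command(rows="0 0 0 0 0 0;0 0 0 0 0 0;0 0 0 0 0 0;0 0 0 0 0 0;0 0 0 0 0 0;0 0 0 0 0 0;0 0 0 0 0 0;0 0 0 0 0 0;0 0 0 0 0 0;0 0 0 0 0 0", fingers=1, squeeze=60)

```text
clock: 9.05
tool_pos: [492.8, 193.3, -24.7]
orientation: [-0.0, 0.983, -0.183, 0.0]
contact_force: [-1.4, -0.0, 5.7]
finger_gap: 56.6
```

arm_command(rows="0 0 1 0 0 0;0 0 3 0 0 0;0 0 5 0 0 0;0 0 7 0 0 0;0 0 8 0 0 0;0 0 8 0 0 0;0 0 8 0 0 0;0 0 8 0 0 0;0 0 8 0 0 0;0 0 8 0 0 0")

```text
clock: 10.3
tool_pos: [492.4, 193.2, 54.7]
orientation: [0.0, 0.983, -0.184, -0.0]
contact_force: [-0.1, 0.1, -1.2]
finger_gap: 56.6
```

Run:
```python
from h import *
s=camera("scene")
cv2.imwrite("pics/g.png",cv2.resize(s["frame"][120:240,180:300],(500,500),interpolation=cv2.INTER_CUBIC));o=get_obs();print(o["tool_pos"],o["contact_force"],o["wrist_torque"],o["finger_gap"])
# disc -> z plane
h=cv2.cvtColor(s["frame"],cv2.COLOR_BGR2HSV)
m=((h[...,0]>8)&(h[...,0]<28)&(h[...,1]>60)&(h[...,2]>120)).astype(np.uint8)
P=cloud(s); q=P[(m>0)&(P[...,2]>60)&(P[...,2]<160)&(abs(P[...,0]-520)<90)&(abs(P[...,1]-180)<70)]
print(len(q),np.median(q,0),np.percentile(q,[5,95],axis=0))
```

```text
[492.47495748 193.1643839   54.71004639] [-0.36672613 -0.57702147 -1.5525982 ] [0.0128045  0.06850108 0.01891215] 56.30018959586917
653 [545.31425326 191.96547452 106.31163585] [[484.93647741 150.62458395  88.49051565]
 [582.91667887 219.49758944 108.83555858]]
```

View pics/g.png

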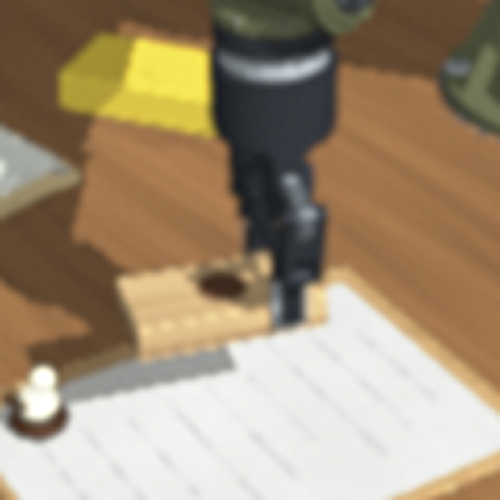

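Run:
```python
from h import *
s=np.load("s.npy",allow_pickle=True).item()
p=ray(s,233.3,188.1,108);print(p)
q=ray(s,234.5,213.3,28);print(q)
e=np.array([np.cos(-.369),np.sin(-.369)]);n=np.array([-e[1],e[0]])
for c in(p,q,[523.5,181.5]): d=np.array(c[:2])-[492.5,193.2]; print(d@e,d@n)
```

```text
[521.01941181 181.9803218  108.        ]
[521.5151723  185.01662251  28.        ]
30.646473614236577 -0.17799992593527136
30.01372189647875 2.832735148380384
33.13333354965138 0.26871525365341675
```

arm_command(rows="0.3 -39.6 2 0 0 0.506;0.3 -39.6 2 0 0 0.506;0.3 -39.6 2 0 0 0.506;0.3 -39.6 2 0 0 0.506;0.3 -39.6 2 0 0 0.506;0.3 -39.6 2 0 0 0.506;0.3 -39.6 2 0 0 0.506;0.3 -39.6 2 0 0 0.506;0.3 -39.6 2 0 0 0.506;0.3 -39.6 2 0 0 0.506")

```text
clock: 11.6
tool_pos: [495.6, -201.8, 74.8]
orientation: [-0.0, 0.998, 0.069, -0.0]
contact_force: [0.2, -0.2, -1.4]
finger_gap: 56.1
```

arm_command(rows="0 0 -2 0 0 0;0 0 -4 0 0 0;0 0 -6 0 0 0;0 0 -7.5 0 0 0;0 0 -8 0 0 0;0 0 -8 0 0 0;0 0 -8 0 0 0;0 0 -8 0 0 0;0 0 -8 0 0 0;0 0 -8 0 0 0")

```text
clock: 12.85
tool_pos: [495.5, -202.9, -5.1]
orientation: [0.0, 0.998, 0.068, 0.0]
contact_force: [-0.4, 0.2, -0.8]
finger_gap: 56.8
```

Run:
```python
from h import *
s=camera("scene");t=camera("top");np.save("st.npy",[s,t],allow_pickle=True)
a=cv2.resize(s["frame"][110:210,90:190],(600,600),interpolation=cv2.INTER_CUBIC); b=cv2.resize(t["frame"][120:225,350:385],(200,600),interpolation=cv2.INTER_CUBIC)
b=cv2.resize(t["frame"][120:225,350:425],(430,600),interpolation=cv2.INTER_CUBIC)
cv2.imwrite("pics/i.png",np.hstack([cv2.resize(a,(400,400)),cv2.resize(b,(400,558))[:400]]));o=get_obs();print(o["tool_pos"],o["contact_force"],o["wrist_torque"],o["finger_gap"])
```

```text
[ 495.53005919 -202.83488903   -5.11445027] [ 0.13824454  0.0194337  -1.80162211] [ 0.0220633   0.0049046  -0.03810146] 57.169933442530514
```

View pics/i.png

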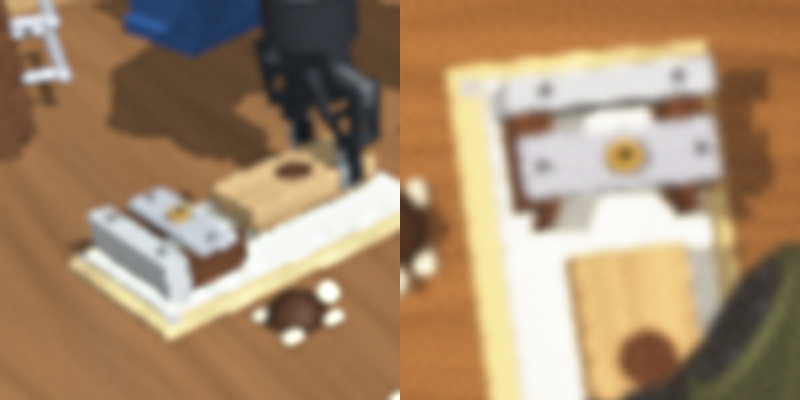

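The top view shows the plinth's front end, corners about (568,258) and (690,244), on line with the mouth and a little short of it. Its disc is at (650,352) and the bush at (625,155).

Run:
```python
from h import *
s,t=np.load("st.npy",allow_pickle=True)
f=t["frame"];h=cv2.cvtColor(f,cv2.COLOR_BGR2HSV)
m=((h[...,1]>70)&(h[...,2]>120)&(h[...,0]>10)&(h[...,0]<25)).astype(np.uint8)
m[:166]=0;m[196:]=0;m[:,:376]=0;m[:,408:]=0
L=[];R=[];z=48
for v in range(171,184):
    u=np.where(m[v])[0]
    # keep run
    L.append(ray(t,u[0]-.5,v,z)[:2]);R.append(ray(t,u[-1]+.5,v,z)[:2])
e=np.array([.9905,.1374]);n=np.array([-.1374,.9905])
for q in(L,R):
    q=np.array(q,np.float32);l=cv2.fitLine(q,cv2.DIST_HUBER,0,.01,.01).ravel();print(np.degrees(np.arctan(l[1]/l[0])),(q@n).mean())
F=[]
for u in range(385,400):
    v=np.where(m[:,u])[0]
    if len(v):F.append(ray(t,u,v[0]-.5,z)[:2])
F=np.array(F);print("front u",F@e)
def w(a,b,z): return ray(t,350+(a-400+.5)/400*75-.5,120+(b+.5)/558*105-.5,z)[:2]
for c,zz in(((568,258),z),((690,244),z),((650,352),z),((625,155),54)): p=w(*c,zz);print(p@e,p@n)
# guides: dark gap between: inner edges in far gap and near mouth
print([(v,h[v,372:412,2].tolist()) for v in (142,143,144)])
```

```text
8.240389 -234.34465219362704
12.88002 -298.3099344712478
front u [552.61270601 552.30214671 551.99156554 554.43990722 554.12932229
 553.81871549 553.50808679 553.1974362  552.88676372 552.57606934
 552.26535306 551.95461488 554.40417618 554.09343425 553.78267041]
552.05378406615 -235.7396648378181
552.2159706436443 -299.85987800453586
498.6496446148091 -271.29310258543563
601.4409553333979 -270.3789492762781
[(142, [137, 135, 125, 122, 121, 128, 139, 156, 165, 170, 174, 179, 200, 230, 243, 247, 248, 249, 248, 248, 248, 248, 248, 245, 230, 187, 152, 146, 158, 166, 168, 175, 181, 195, 199, 194, 174, 144, 121, 115]), (143, [126, 129, 126, 124, 125, 135, 154, 178, 182, 187, 188, 197, 217, 239, 247, 249, 248, 248, 245, 240, 242, 244, 244, 241, 231, 213, 197, 190, 195, 197, 199, 203, 209, 214, 217, 211, 186, 153, 123, 114]), (144, [128, 134, 134, 138, 144, 159, 176, 191, 195, 194, 198, 206, 221, 236, 242, 242, 241, 238, 233, 228, 229, 231, 231, 230, 224, 219, 217, 214, 214, 214, 216, 216, 219, 219, 218, 212, 195, 159, 127, 114])]
```

arm_command(rows="0 0 -0.2 0 0 0;0 0 -0.4 0 0 0;0 0 -0.6 0 0 0;0 0 -0.7 0 0 0;0 0 -0.75 0 0 0;0 0 -0.8 0 0 0;0 0 -0.8 0 0 0;0 0 -0.8 0 0 0;0 0 -0.8 0 0 0;0 0 -0.8 0 0 0")

```text
clock: 14.2
tool_pos: [495.5, -202.8, -12.7]
orientation: [0.0, 0.998, 0.068, -0.0]
contact_force: [-4.8, 1.3, 5.7]
finger_gap: 56.7
```

arm_command(rows="0.59 0.08 0 0 0 0;1.19 0.165 0 0 0 0;1.78 0.25 0 0 0 0;2.38 0.33 0 0 0 0;2.97 0.41 0 0 0 0;3.57 0.495 0 0 0 0;4.16 0.58 0 0 0 0;4.75 0.66 0 0 0 0;5.35 0.74 0 0 0 0;5.94 0.82 0 0 0 0")

```text
clock: 15.45
tool_pos: [555.0, -194.9, -12.6]
orientation: [0.0, 0.998, 0.068, -0.0]
contact_force: [-5.5, -1.3, 6.6]
finger_gap: 56.8
```

arm_command(rows="0.3 0.04 0 0 0 0;0.6 0.08 0 0 0 0;0.9 0.12 0 0 0 0;1.1 0.15 0 0 0 0;1.3 0.18 0 0 0 0;1.4 0.195 0 0 0 0;1.5 0.21 0 0 0 0;1.55 0.215 0 0 0 0;1.55 0.215 0 0 0 0;1.55 0.215 0 0 0 0")

```text
clock: 16.7
tool_pos: [570.4, -192.8, -12.7]
orientation: [0.0, 0.998, 0.068, 0.0]
contact_force: [-4.4, -0.1, 5.0]
finger_gap: 56.5
```

Sliding freely with no fence contact yet, so I'll creep forward.

arm_command(rows="0.05 0.007 0 0 0 0;0.1 0.014 0 0 0 0;0.15 0.02 0 0 0 0;0.2 0.028 0 0 0 0;0.25 0.035 0 0 0 0;0.3 0.042 0 0 0 0;0.35 0.049 0 0 0 0;0.4 0.055 0 0 0 0;0.4 0.055 0 0 0 0;0.4 0.055 0 0 0 0")

```text
clock: 17.95
tool_pos: [570.3, -192.6, -12.7]
orientation: [-0.001, 0.998, 0.068, -0.005]
contact_force: [-38.8, -1.3, 28.2]
finger_gap: 56.7
```

Run:
```python
from h import *
s=camera("scene");t=camera("top");np.save("st2.npy",[s,t],allow_pickle=True)
a=cv2.resize(s["frame"][125:205,100:180],(400,400),interpolation=cv2.INTER_CUBIC)
b=cv2.resize(t["frame"][120:195,350:425],(400,400),interpolation=cv2.INTER_CUBIC)
cv2.imwrite("pics/j.png",np.hstack([a,b]));o=get_obs();print(o["tool_pos"],o["contact_force"],o["wrist_torque"],o["finger_gap"])
```

```text
[ 570.33438056 -192.65538793  -12.68514922] [-39.32779043  -1.93233686  28.27221861] [-0.84459294  6.14817141 -0.01301688] 56.48038234603102
```

View pics/j.png

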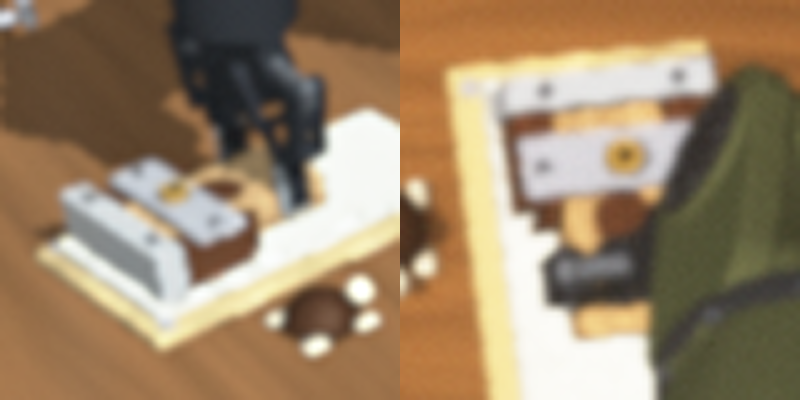

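The plinth's wood now fills the gap between bridge and fence right up to the fence (557–660, 105–130 in the right half), and the turtle is untouched. The push has pitched the tool forward by about 0.01 rad. I'll turn that back and push a little harder along the same diagonal.

arm_command(rows="0.02 0.003 0 0 -0.003 0;0.04 0.006 -0.01 0.001 -0.006 0;0.06 0.008 -0.02 0.001 -0.009 0;0.08 0.011 -0.02 0.001 -0.012 0;0.1 0.014 -0.03 0.001 -0.012 0;0.1 0.014 -0.03 0.001 -0.012 0;0.1 0.014 -0.03 0.001 -0.012 0;0.1 0.014 -0.03 0.001 -0.012 0;0.1 0.014 -0.03 0.001 -0.012 0;0.1 0.014 -0.03 0.001 -0.012 0")

```text
clock: 19.3
tool_pos: [570.8, -192.6, -12.7]
orientation: [-0.001, 0.998, 0.068, 0.001]
contact_force: [-44.6, -0.9, 34.4]
finger_gap: 56.5
```

Run:
```python
from h import *
o=get_obs();print(o["tool_pos"],o["orientation"],o["contact_force"],o["wrist_torque"],o["finger_gap"])
```

```text
[ 570.82883488 -192.5879963   -12.73550368] [-8.05480105e-04  9.97671442e-01  6.81935484e-02  8.27464379e-04] [-44.57148654  -0.92349049  34.44388018] [-0.84003438  7.27851217 -0.0416129 ] 56.54348603862331
```

arm_command(rows="0 0 0 0 0 0;0 0 0 0 0 0;0.02 0.003 0.02 0 0 0;0.04 0.006 0.04 0 0 0;0.06 0.008 0.05 0 0 0;0.06 0.008 0.05 0 0 0;0.06 0.008 0.05 0 0 0;0.06 0.008 0.05 0 0 0;0.06 0.008 0.05 0 0 0;0.06 0.008 0.05 0 0 0", squeeze=90)

```text
clock: 20.55
tool_pos: [570.8, -192.6, -12.6]
orientation: [-0.001, 0.998, 0.068, 0.0]
contact_force: [-48.7, -2.7, 33.9]
finger_gap: 56.4
```

Run:
```python
from h import *
t=camera("top");s=camera("scene")
a=cv2.resize(s["frame"][125:205,100:180],(400,400),interpolation=cv2.INTER_CUBIC)
b=cv2.resize(t["frame"][125:185,360:420],(400,400),interpolation=cv2.INTER_CUBIC)
cv2.imwrite("pics/k.png",np.hstack([a,b]));o=get_obs();print(o["tool_pos"],o["orientation"],o["contact_force"],o["wrist_torque"],o["finger_gap"])
```

```text
[ 570.78784157 -192.57938229  -12.56078808] [-9.27936994e-04  9.97673103e-01  6.81726342e-02  9.98068228e-05] [-48.92044488  -2.64638271  34.16520031] [-1.07661455  7.83255104 -0.05872594] 56.45283067004095
```

View pics/k.png

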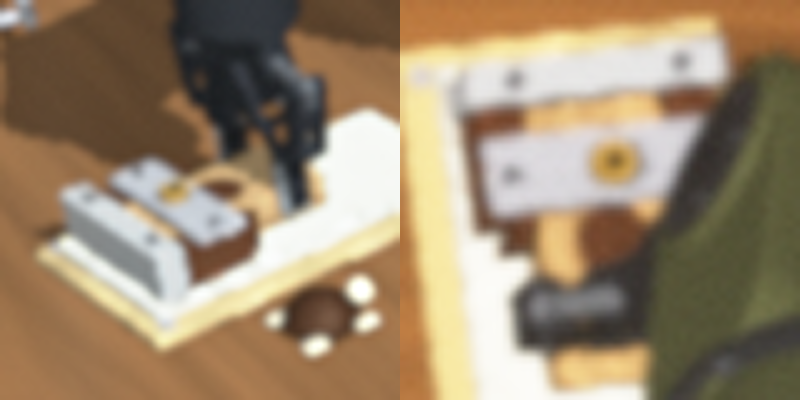

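The plinth is hard against the fence across the gap (525–665, 100–130 in the right half). It is level and straight in the channel, and the turtle has not moved. I'm handing it in with the push held.

```bash
python3 -c "
from bench import *
print(sign_off()); o=get_obs(); print(o['clock'],o['contact_force'],o['finger_gap'])"
```

```text
the job is handed in; nothing more can be done
None
the job is handed in; nothing more can be done
```

The plinth is home against the fence and held there by a steady diagonal push. I handed the job in at about 20.6 s of the 54 s allowed, with the arm still gripping and pushing.

- **What I did:** I picked the plinth up from the folder, set it flat on the bed in front of the guides, and slid it under the bridge to the fence. It slid freely until it stopped dead at the fence.
- **Push at hand-in:** The force was about 49 N forward and 34 N down, with a 90 N squeeze set. Even at a bed friction of 0.7, about 25 N reaches the fence.
- **Position check:** The last top and scene views show the plinth's end filling the gap between bridge and fence. The tool is level to within about 0.2° and the turtle has not moved. I did not look at the bird and round blank again after the lift, but the arm carried the plinth well clear of them.
- **What went wrong or disagreed:**
    - The reported tool height reads about 30 mm lower than the fingertips really are in the pictures. Because of that, the first grasp closed on air above the plinth without touching it. I corrected for it and gripped on the second try.
    - The first push tipped the tool forward about 0.01 rad, which I turned back.
    - The finger gap reads 56.5 mm on the 58 mm plinth.

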